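# Comb the kiln sticks into rows

### The job

Take the wooden rake from its rest and comb the four scattered clay sticks along the board until they lie flat, side by side in parallel rows, tight against each other and the stop, and press the rows together with the rake (about 5 to 10 N) for half a second. Then stand the rake back in its rest and let go. The sticks are brittle: move them with the rake only, never with the gripper, never press them with 20 N or more, and leave everything else where it is.

Things in the scene. Friction and masses are not known exactly. Their poses are not given: they have to be found in the camera images.
- board: the plywood sorting board, 340 x 190 mm, fixed to the bench, fenced on three sides. Origin: centre of its underside. Its x axis runs along its length towards the stop (the fence across the end at +x), y across it, z up. Floor 8 mm thick, its top 8 mm above the bench, reaching from x = -170 to +160 mm. Two side fences, 26 mm high above the bench, leave 170 mm between them; the -x end has no fence, and the last 55 mm there are free of sticks at the start.
- stop (a point): middle of the inner face of the stop, at the board's floor; axes as the board's. The stop is rigid and stands 32 mm above the bench, as wide as the board.
- rest: the rake's rest, a shallow dark wooden tray 58 x 166 mm, 14 mm high, fixed to the bench. Origin: centre of its underside, z up; long side along y. Inner floor 5 mm above the bench, inner size 48 x 156 mm.
- rake_grip (a point): centre of the wooden rake's handle, 64 mm above its tine tips. The handle is an upright block, 30 mm (x) x 36 mm (y) x 56 mm (from 36 to 92 mm above the tine tips). Beneath it a head bar 132 mm long in y, 24 mm thick in x, from 22 to 36 mm above the tips, carries 7 flat-ended tines, 22 mm thick in x and 10 mm wide, 10 mm apart, spanning 130 mm in y. z up; both ways of x are alike. It weighs about 0.13 to 0.21 kg and starts standing on its tines in the rest.
- rake: the whole rake: its point midway between the tine tips (underside), axes as for the handle.
- stick_a: a brittle fired-clay kiln stick, square in section, 130 mm long along its y axis; origin at its centre, z up. The four were hand cut: their thickness lies between 12 and 20 mm and is not the same for any two (the four side by side take 55 to 75 mm). Mass 40 to 130 g. At the start it lies askew on the board, nearest the stop. Keep every push on or through it below 20 N.
- stick_b: a brittle fired-clay kiln stick, square in section, 130 mm long along its y axis; origin at its centre, z up. The four were hand cut: their thickness lies between 12 and 20 mm and is not the same for any two (the four side by side take 55 to 75 mm). Mass 40 to 130 g. At the start it lies askew on the board, second from the stop. Keep every push on or through it below 20 N.
- stick_c: a brittle fired-clay kiln stick, square in section, 130 mm long along its y axis; origin at its centre, z up. The four were hand cut: their thickness lies between 12 and 20 mm and is not the same for any two (the four side by side take 55 to 75 mm). Mass 40 to 130 g. At the start it lies askew on the board, third from the stop. Keep every push on or through it below 20 N.
- stick_d: a brittle fired-clay kiln stick, square in section, 130 mm long along its y axis; origin at its centre, z up. The four were hand cut: their thickness lies between 12 and 20 mm and is not the same for any two (the four side by side take 55 to 75 mm). Mass 40 to 130 g. At the start it lies askew on the board, farthest from the stop. Keep every push on or through it below 20 N.
- stamp: bystander, to be left alone: a small square wooden stamp with a knob, 22 mm wide, 30 mm tall, standing between board and rest; origin at its underside (centre).
- slip_bowl: bystander, to be left alone: a white bowl, 110 mm wide, 50 mm high; origin at its underside (centre).
- cup: bystander, to be left alone: a fired-clay cup, 76 mm wide, 80 mm high; origin at its underside (centre).
- spatula: bystander, to be left alone: a spatula lying on the bench (x axis along it); origin at its underside.
- brush: bystander, to be left alone: a brush lying on the bench beyond the rest (x axis along it); origin at its underside.
- rib: bystander, to be left alone: a flat wooden rib, 100 x 50 x 6 mm; origin at its underside (centre).
- weight: bystander, to be left alone: a fired-clay weight with a narrow neck, 60 mm wide, 45 mm tall; origin at its underside (centre).
There are look-alikes about, which are no part of the job. What is shaped like the rake but pink or red is not meant.

How it is judged:
On the way, in this order (a step that is already met when the one before it is completed fails the run):
1. the rake is held in the gripper, lifted off its rest (contact force between the fingers and rake above 1 N and height (world z) of rake above 0.03 m), for 0.2 s.
2. held in the gripper, the rake presses the four parallel sticks together against the stop (3 N or more) (x of each of stick_a, stick_b, stick_c, stick_d in the frame of stop above -0.058 m and angle between the y axis of each of stick_a, stick_b, stick_c, stick_d and the y axis of board, either way round below 0.06 rad and z of each of stick_a, stick_b, stick_c, stick_d in the frame of stop below 0.0125 m and contact force between the fingers and rake above 1 N and (contact force between rake and stick_a above 3 N or contact force between rake and stick_b above 3 N or contact force between rake and stick_c above 3 N or contact force between rake and stick_d above 3 N)), for 0.3 s.
At the end, for the whole second after the job is handed in: All four sticks lie flat and still, within 0.06 rad of square to the board's length, every centre within 58 mm of the stop's face (about 3 mm of gaps in all). The rake stands upright (0.1 rad) on its rest's floor, its middle within 20 mm of the rest's, released and still (x of each of stick_a, stick_b, stick_c, stick_d in the frame of stop above -0.058 m and angle between the y axis of each of stick_a, stick_b, stick_c, stick_d and the y axis of board, either way round below 0.06 rad and z of each of stick_a, stick_b, stick_c, stick_d in the frame of stop below 0.0125 m and linear speed of each of stick_a, stick_b, stick_c, stick_d, rake below 0.01 m/s and horizontal distance between rake and rest below 0.02 m and height (world z) of rake below 0.01 m and angle between rake's own z axis and vertical below 0.1 rad); the robot touches nothing.
It fails at once if a clay stick is pushed by the rake, or against the board, with 20 N or more (contact force between any of stick_a, stick_b, stick_c, stick_d and rake above 20 N or contact force between any of stick_a, stick_b, stick_c, stick_d and board above 20 N).
It fails at once if the rake is rammed on the board with 35 N or more (contact force between rake and board above 35 N).
It fails at once if the gripper or arm touches a clay stick (contact force between any of stick_a, stick_b, stick_c, stick_d and the fingers above 0.3 N or contact force between any of stick_a, stick_b, stick_c, stick_d and the arm above 0.3 N).
It fails at once if a bystander is moved by more than 20 mm (distance of any of stamp, slip_bowl, cup, spatula, brush, rib, weight from where it was at the start of the episode above 0.02 m).
It also fails if it takes over 67 s, if anything falls off the work surface, if the arm or the gripper's body presses on something with over 40 N, if the wrist force passes 120 N, or if a joint passes its speed limit or range.

### The arm

A 6-joint arm with a two-finger parallel gripper is mounted at the origin on the work surface. World frame = base frame: x ahead of the robot, y to its left, z up, the work surface at z = 0. Lengths are in m, angles in rad, forces in N, time in s.
With the tool pointing down it reaches from about 0.375 to 0.9 m from the base axis. Payload 3.1 kg.
Tool frame: the origin (TCP) lies on the centre line of the jaws, within the pads' length; the fingertips stand 14 mm ahead of it and the grasp point (between the pads) lies 5 mm behind it; y points along the fingers, z is the direction in which the jaws open and shut, and the axes are right-handed (so a half turn about y gives the same grasp; the last joint's range is limited). The gripper opens to 87 mm and grips with 3 to 60 N. Pads are 19 mm wide; open, the fingers measure 117 mm over their backs; the gripper's body (75 mm by 190 mm) begins 51 mm behind the grasp point.
Start: joints at [-1.524, 0.527, 1.433, -0, 1.181, -0.178], TCP at [0.139, -0.609, 0.237] pointing down, gripper open.
Joint ranges: [-3.08, 3.08], [-0.75, 2.2], [0.22, 2.44], [-1.43, 4.57], [0, 2.65], [-2.85, 2.85]. Speed limits (rad/s): [2.79, 2.79, 3.14, 3.14, 3.14, 3.14].

### API

Orientations are given as a unit quaternion [x, y, z, w].
In Python, from rig import robot, vision gives the robot as it stands.
- The arm moves only by the shell command python3 -m crank 'ROWS' [FORCE]. ROWS is JSON, a list of rows, each a list of 7 numbers: the shift along the tool's x, y, z as a fraction of full scale, then the turn, a rotation vector about the tool's x, y, z as a fraction of full scale, then the gripper command: -1 is shut, 1 is fully open, values between are in proportion. In form: [[x, y, z, wx, wy, wz, grip], ...]. A call has 1 to 10 rows; each row is the pose to reach, as a shift and turn from the pose commanded when the call began, along the tool's axes at that moment, turning the shorter way round; what a row does not reach only later rows make up. Full scale, the value 1, is 50 cm for a shift and pi rad for a turn. A row lasts 1/8 s, in which the tool goes at most 62.5 mm and 10.7 degrees, less where a joint would pass 70% of its speed; a pose out of reach is approached as far as the arm can. A call with a number of a shift or a turn outside -1 to 1 is refused whole. A call with a gripper value outside its range is refused whole. The fingers move at their own pace and stop on an object; FORCE is the grip in N (left out, the last holds). Time passes only in rows, so rows that repeat a pose let the fingers close. It gives the time, the measured TCP pose, the force and the opening at its end, in the units of the state.
- robot.get_obs(): the state, without advancing time (a new reading comes with each control period).
- vision.camera(name): name is "scene" or "top" or "wrist"; returns the picture (400x640x3 uint8, blue, green, red); there is no depth.
- vision.camera_info(name): a dict with "vfov" (degrees; the focal length in pixels is half the picture's height over the tangent of half this angle, whatever the lens; pixels are square), "cx", "cy" (the principal point, pixels), "world_from_camera" (4x4, takes a point from camera to world coordinates); the wrist camera has in their place "tool_from_camera" (4x4, takes a point from camera to tool coordinates, whose origin is the TCP and whose axes are the tool frame's). Camera axes: x right, y up, looking along -z (the intrinsics and any distortion apply to the point x, -y, -z); pixel columns grow to the right and rows downward; lengths in m; the calibration is good to about 2 mm. A picture is of the moment at which its call begins: read the wrist's pose just before it. camera_info takes no time and is no camera call.
- robot.hand_in(): hands the job in, once; it reports no verdict.
The state is a dict: "time": time; "q": joint angles; "joint_velocities": joint speeds; "joint_torque": joint torques, N m; "position": TCP position; "tool_rot": TCP orientation; "ft_force": force on the tool from outside, world axes, zero at the start; "moment": the same for the moment, N m; "grip_width": finger opening in m.
Only numpy, scipy, OpenCV 4.12 (cv2) and the standard library are available. Lean on these libraries where they do the work, as an engineer would, in place of code of your own. Each camera call takes 0.05 s, during which the arm holds its last target.

## Working session

There is one attempt and no reset: what is moved stays moved. The work goes in short steps, Python scripts to look and compute and a shell command to move; the robot and the scene stay as the last step left them, time stands still between calls to the robot, and variables do not carry over. Pictures are saved under pics/ and viewed, and the job is handed in when it is done.

```bash
ls; mkdir -p pics; python3 - <<'E'
from rig import robot, vision
import cv2, numpy as np
np.set_printoptions(precision=4,suppress=True)
print(robot.get_obs())
for n in ["scene","top","wrist"]:
    im=vision.camera(n); cv2.imwrite(f"pics/{n}0.png",im)
    print(n,vision.camera_info(n))
E
```

```text
pics
{'time': 0.0, 'q': array([-1.5245,  0.5285,  1.4339,  0.    ,  1.1814, -0.1785]), 'joint_velocities': array([ 0.0018,  0.0003, -0.0008,  0.0011,  0.0006,  0.0003]), 'joint_torque': array([  0.0001, -44.0039, -17.6593,   0.0632,   0.0582,  -0.0002]), 'position': array([ 0.1393, -0.6086,  0.2356]), 'tool_rot': array([-0.0793,  0.7034, -0.7019,  0.0794]), 'ft_force': array([-1.1831, -0.0389,  0.4583]), 'moment': array([ 0.0319, -0.0206,  0.0093]), 'grip_width': 0.08696277393536238}
scene {'vfov': 42.04958898601067, 'cx': 316.1116145090729, 'cy': 203.24257043520427, 'world_from_camera': array([[ 0.3964, -0.5685,  0.7209,  1.4665],
       [ 0.9179,  0.2621, -0.298 , -0.4434],
       [-0.0195,  0.7798,  0.6257,  0.9317],
       [ 0.    ,  0.    ,  0.    ,  1.    ]])}
top {'vfov': 43.08892013005928, 'cx': 319.81747646351744, 'cy': 204.49898077076676, 'world_from_camera': array([[ 0.0021,  0.9973, -0.0736,  0.3351],
       [-0.9999,  0.0011, -0.0138, -0.028 ],
       [-0.0136,  0.0736,  0.9972,  1.8492],
       [ 0.    ,  0.    ,  0.    ,  1.    ]])}
wrist {'vfov': 64.18299376071019, 'cx': 313.4247632376306, 'cy': 203.3078592200286, 'tool_from_camera': array([[-0.0008, -0.9619, -0.2736, -0.0744],
       [ 0.0006,  0.2736, -0.9619, -0.1489],
       [ 1.    , -0.0009,  0.0004, -0.0003],
       [ 0.    ,  0.    ,  0.    ,  1.    ]])}
```

View pics/scene0.png

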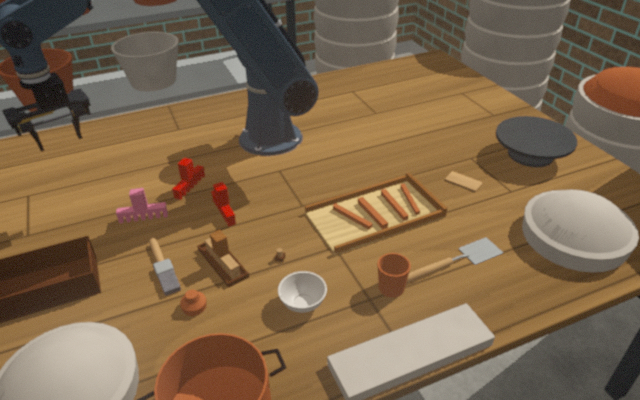

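View pics/top0.png

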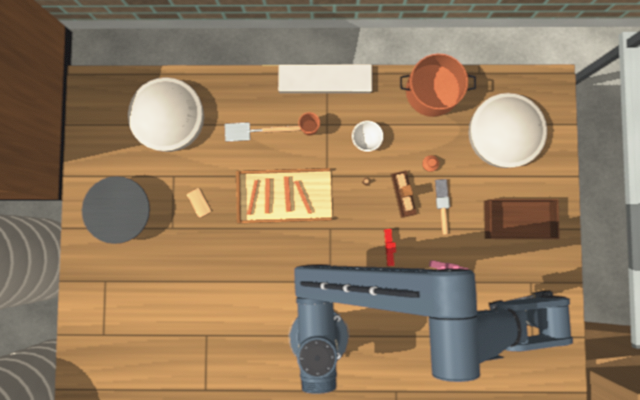

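View pics/wrist0.png

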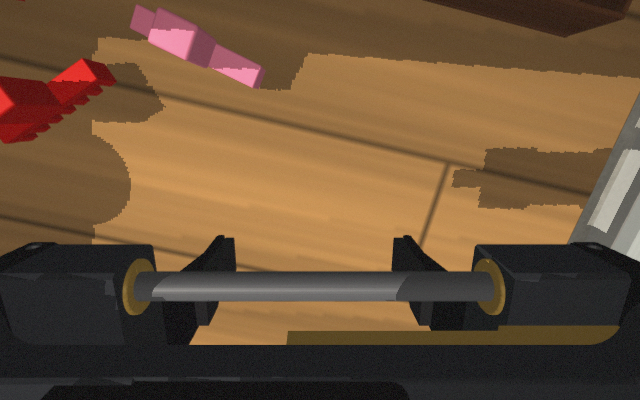

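```bash
cat > h.py <<'E'
from rig import robot, vision
import cv2, numpy as np
from scipy.spatial.transform import Rotation as R
np.set_printoptions(precision=4,suppress=True)
def cam(name,obs=None):
    i=vision.camera_info(name); f=200/np.tan(np.radians(i["vfov"])/2)
    if "world_from_camera" in i: T=i["world_from_camera"]
    else:
        T=np.eye(4);T[:3,:3]=R.from_quat(obs["tool_rot"]).as_matrix();T[:3,3]=obs["position"];T=T@i["tool_from_camera"]
    return f,i["cx"],i["cy"],T
def ray(c,u,v):
    f,cx,cy,T=c
    d=T[:3,:3]@np.array([(u-cx)/f,-(v-cy)/f,-1]); return T[:3,3],d
def onz(c,u,v,z):
    o,d=ray(c,u,v); return o+d*(z-o[2])/d[2]
def proj(c,p):
    f,cx,cy,T=c
    q=T[:3,:3].T@(np.array(p)-T[:3,3]); return np.array([cx+f*q[0]/-q[2],cy-f*q[1]/-q[2]])
def two(c1,p1,c2,p2):
    o1,d1=ray(c1,*p1);o2,d2=ray(c2,*p2)
    s=np.linalg.lstsq(np.array([d1,-d2]).T,o2-o1,rcond=None)[0]
    a=o1+s[0]*d1;b=o2+s[1]*d2; return (a+b)/2,np.linalg.norm(a-b)
def crop(im,x,y,w,h,k): return cv2.resize(im[y:y+h,x:x+w],None,fx=k,fy=k,interpolation=cv2.INTER_CUBIC)
E
python3 - <<'E'
from h import *
s=cv2.imread("pics/scene0.png");t=cv2.imread("pics/top0.png")
cv2.imwrite("pics/c1.png",crop(t,230,160,110,70,7))
cv2.imwrite("pics/c2.png",crop(t,350,140,120,80,6))
cv2.imwrite("pics/c3.png",crop(s,295,165,160,90,5))
cv2.imwrite("pics/c4.png",crop(s,180,210,120,90,6))
c=cam("top")
for p in [(240,172),(332,170),(332,221),(240,221)]: print(onz(c,*p,0.02))
print(onz(c,403,193,0.01))
E
```

```text
[0.5887 0.2886 0.02  ]
[ 0.5961 -0.0468  0.02  ]
[ 0.4104 -0.0469  0.02  ]
[0.4099 0.2861 0.02  ]
[ 0.5132 -0.3052  0.01  ]
```

View pics/c1.png

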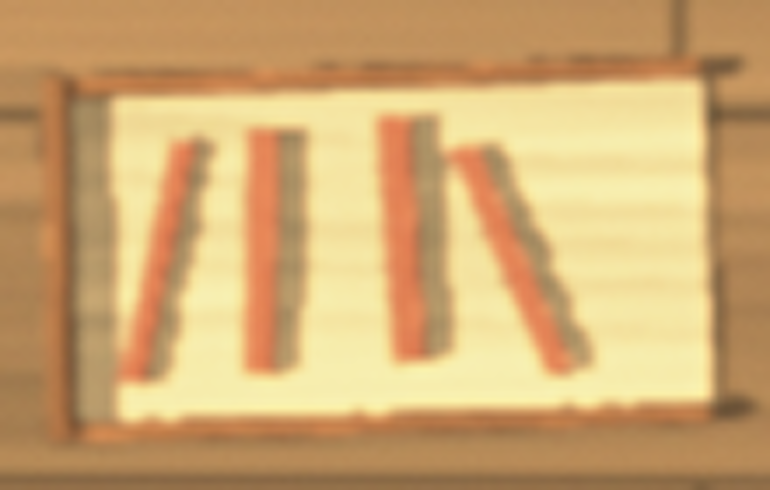

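View pics/c2.png

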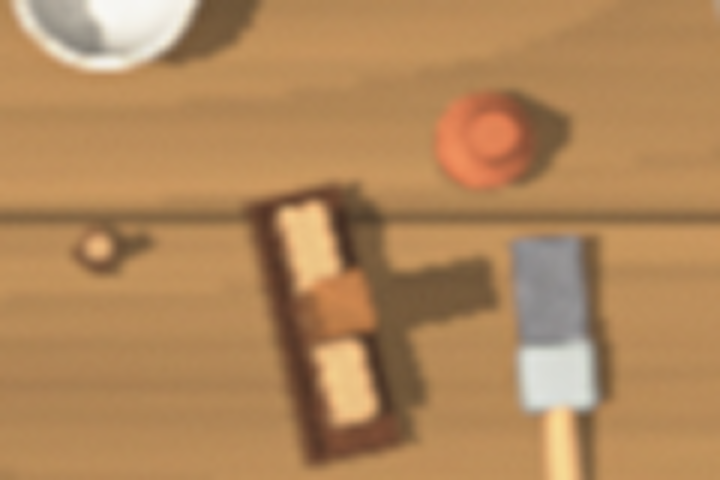

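View pics/c3.png

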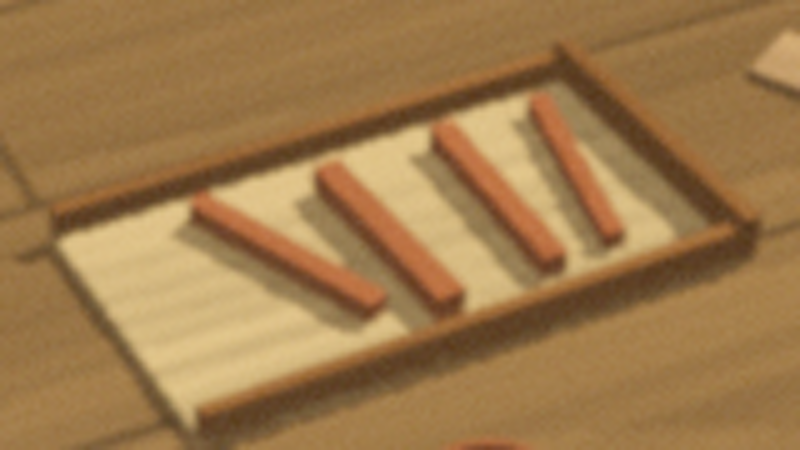

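View pics/c4.png

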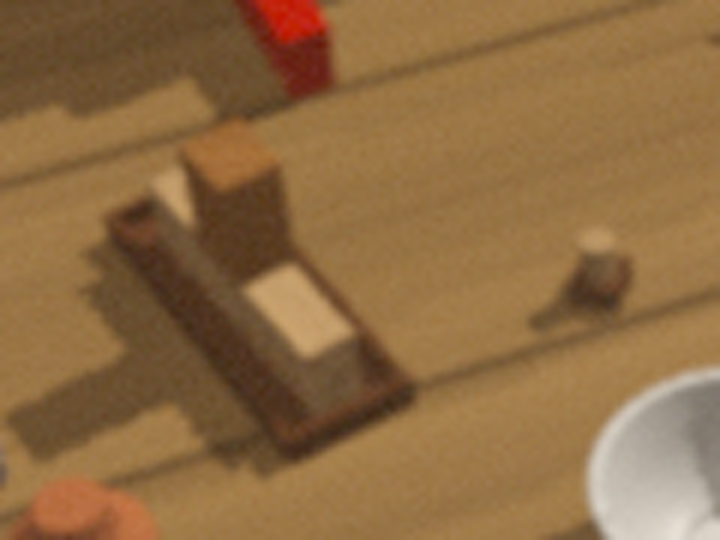

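```bash
python3 - <<'E'
from h import *
c=cam("top");s=cam("scene")
o=robot.get_obs(); print(R.from_quat(o["tool_rot"]).as_matrix())
print("handle top", onz(c,350+339/6,140+303/6,0.097), onz(s,180+232/6,210+155/6,0.097))
def P(x,y): return (350+x/6,140+y/6)
for n,p in zip("TL TR BR BL".split(),[(250,203),(342,187),(408,442),(312,465)]): print("rest",n,onz(c,*P(*p),0.014))
def B(x,y): return (230+x/7,160+y/7)
for n,p,z in [("stopTL",(48,78),.032),("stopBL",(55,440),.032),("sideTR",(704,60),.026),("sideBR",(715,413),.026)]: print(n,onz(c,*B(*p),z))
def S(x,y): return (295+x/5,165+y/5)
for n,p,z in [("stop far corner",(562,45),.032),("stop near",(755,222),.032),("sideL far",(55,212),.026),("side near",(203,412),.026)]: print(n,onz(s,*S(*p),z))
E
```

```text
[[-0.9748 -0.0001  0.2229]
 [-0.2229  0.0017 -0.9748]
 [-0.0002 -1.     -0.0017]]
handle top [ 0.5135 -0.3043  0.097 ] [ 0.5215 -0.3069  0.097 ]
rest TL [ 0.5829 -0.2642  0.014 ]
rest TR [ 0.5927 -0.32    0.014 ]
rest BR [ 0.4377 -0.3581  0.014 ]
rest BL [ 0.4238 -0.3001  0.014 ]
stopTL [0.5901 0.2979 0.032 ]
stopBL [0.4028 0.2917 0.032 ]
sideTR [ 0.6004 -0.0416  0.026 ]
sideBR [ 0.4174 -0.0473  0.026 ]
stop far corner [0.4161 0.2849 0.032 ]
stop near [0.6013 0.2935 0.032 ]
sideL far [ 0.4281 -0.0446  0.026 ]
side near [ 0.6063 -0.0378  0.026 ]
```

```bash
python3 -m crank '[[-0.84,0,-0.42,0,0,0,1],[-0.84,0,-0.42,0,0,0,1],[-0.84,0,-0.42,0,0,0,1],[-0.84,0,-0.42,0,0,0,1],[-0.84,0,-0.42,0,0,0,1],[-0.84,0,-0.42,0,0,0,1],[-0.84,0,-0.42,0,0,0,1],[-0.84,0,-0.42,0,0,0,1],[-0.84,0,-0.42,0,0,0,1]]'
python3 - <<'E'
from h import *
o=robot.get_obs();print(o["time"],o["position"],o["tool_rot"],o["q"],np.abs(o["joint_velocities"]).max())
cv2.imwrite("pics/w1.png",vision.camera("wrist"));np.save("pics/w1.npy",np.r_[o["position"],o["tool_rot"]])
cv2.imwrite("pics/t1.png",vision.camera("top"))
E
```

```text
time: 1.27
position: [0.5034, -0.3088, 0.2362]
tool_rot: [-0.081, 0.703, -0.702, 0.081]
ft_force: [0.5, -0.0, 0.6]
grip_width: 0.0867
1.275 [ 0.5034 -0.3088  0.2362] [-0.0809  0.7026 -0.7023  0.0808] [-0.7394  0.4815  1.5215  0.0002  1.1391  0.6022] 0.0542053435689647
```

View pics/w1.png

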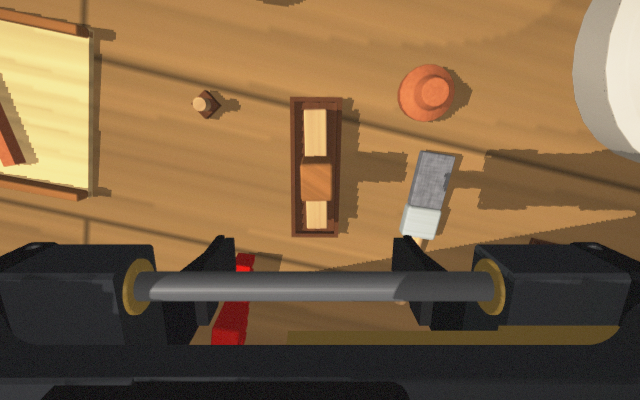

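```bash
python3 - <<'E'
from h import *
im=cv2.imread("pics/w1.png")
cv2.imwrite("pics/w1c.png",crop(im,270,85,100,160,3.7))
E
```

```text
(no output)
```

View pics/w1c.png

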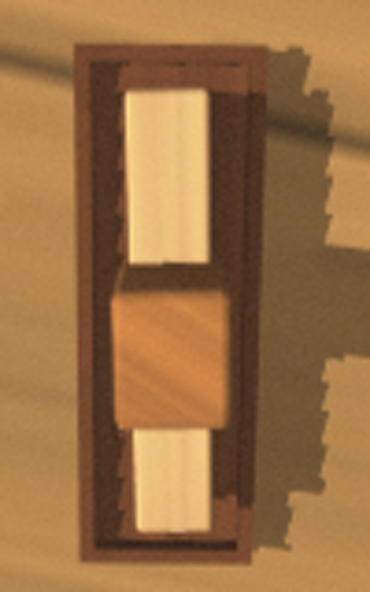

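```bash
python3 - <<'E'
from h import *
v=np.load("pics/w1.npy");c=cam("wrist",dict(position=v[:3],tool_rot=v[3:]))
Q=lambda p:(270+(p[0]+.5)/3.7-.5,85+(p[1]+.5)/3.7-.5)
def rect(n,ps,z):
    P=np.array([onz(c,*Q(p),z) for p in ps])  # TL TR BR BL
    print(n,"centre",P.mean(0),"w",np.linalg.norm(P[1]-P[0]),np.linalg.norm(P[2]-P[3]),"l",np.linalg.norm(P[0]-P[3]),np.linalg.norm(P[1]-P[2]))
    d=(P[0]+P[1]-P[2]-P[3])[:2]; print("  long axis deg",np.degrees(np.arctan2(d[1],d[0])))
rect("rest",[(75,45),(267,45),(252,562),(82,560)],.014)
rect("handle",[(112,294),(228,292),(227,429),(115,428)],.097)
rect("bar",[(126,88),(208,88),(212,531),(136,531)],.041)
Rm=R.from_quat(v[3:]).as_matrix();print(Rm, "toolx deg",np.degrees(np.arctan2(-Rm[1,0],-Rm[0,0])))
E
```

```text
rest centre [ 0.5123 -0.3085  0.014 ] w 0.05733781621327598 0.05727998902190891 l 0.16471890082063156 0.16541295131356643
  long axis deg 12.825167869499102
handle centre [ 0.516  -0.3076  0.097 ] w 0.028451768074961078 0.028363953453694545 l 0.03408749182845908 0.03483816230049023
  long axis deg 13.706559285471679
bar centre [ 0.5163 -0.3079  0.041 ] w 0.02292384223556413 0.023566685685519208 l 0.13169630107815047 0.13169770650320373
  long axis deg 14.181720237355927
[[-0.9739 -0.0002  0.2271]
 [-0.2271  0.0004 -0.9739]
 [ 0.0001 -1.     -0.0005]] toolx deg 13.127354514016867
```

```bash
python3 -m crank '[[-0.17,0,-0.84,0,0.061,0,1],[-0.17,0,-0.84,0,0.061,0,1],[-0.17,0,-0.84,0,0.061,0,1],[-0.17,0,-0.84,0,0.061,0,1],[-0.17,0,-0.84,0,0.061,0,1],[-0.17,0,-0.84,0,0.061,0,1],[-0.17,0,-0.84,0,0.061,0,1],[-0.17,0,-0.84,0,0.061,0,1],[-0.17,0,-0.84,0,0.061,0,1]]'
python3 - <<'E'
from h import *
o=robot.get_obs();print(o["time"],o["position"],o["tool_rot"],o["q"],np.abs(o["joint_velocities"]).max())
cv2.imwrite("pics/w2.png",vision.camera("wrist"));np.save("pics/w2.npy",np.r_[o["position"],o["tool_rot"]])
E
```

```text
time: 2.5
position: [0.4913, 0.1161, 0.2365]
tool_rot: [0.011, -0.707, 0.707, -0.011]
ft_force: [-1.1, -1.8, 0.2]
grip_width: 0.0871
2.5 [0.4913 0.1161 0.2365] [ 0.0114 -0.7067  0.7073 -0.0113] [ 0.0109  0.3667  1.7293 -0.0009  1.0457  1.55  ] 0.02372254587348033
```

View pics/w2.png

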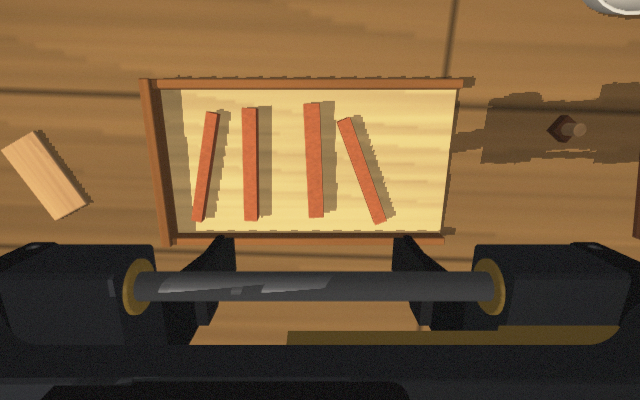

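```bash
python3 - <<'E'
from h import *
im=cv2.imread("pics/w2.png")
cv2.imwrite("pics/w2a.png",crop(im,135,70,160,115,5))
cv2.imwrite("pics/w2b.png",crop(im,135,145,160,105,5))
cv2.imwrite("pics/w2c.png",crop(im,320,70,160,115,5))
cv2.imwrite("pics/w2d.png",crop(im,320,145,160,105,5))
E
```

```text
(no output)
```

View pics/w2a.png

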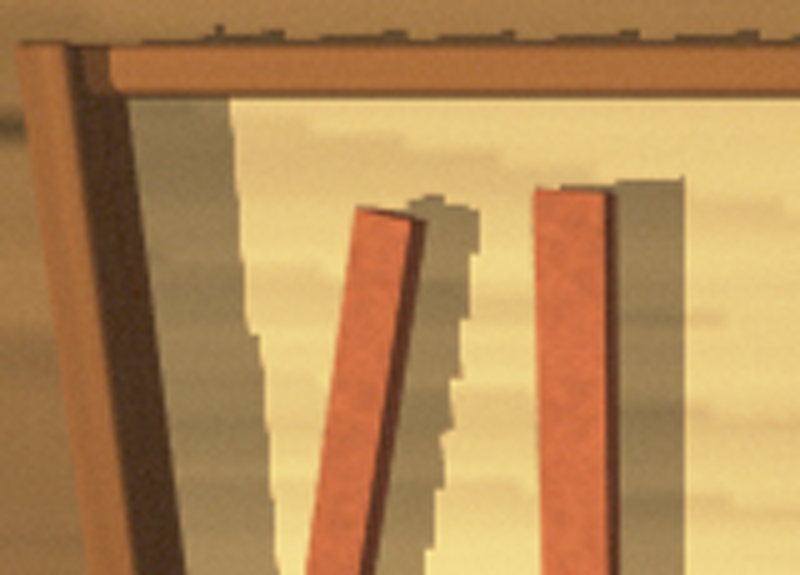

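View pics/w2b.png

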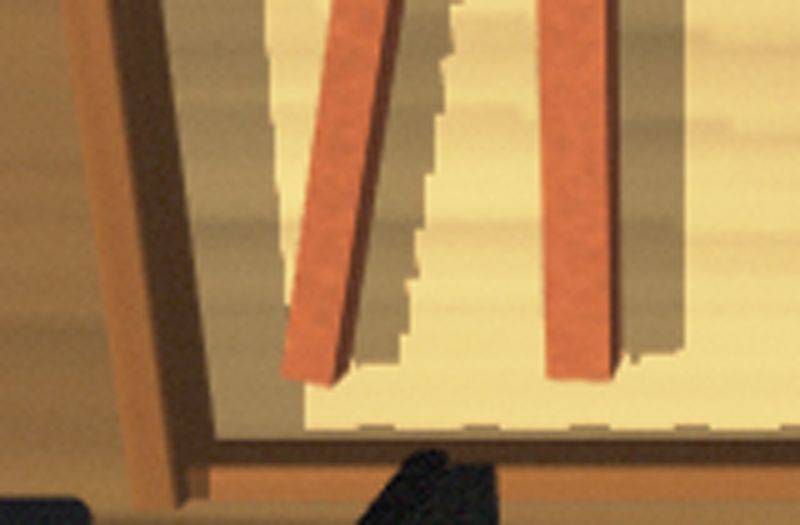

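View pics/w2c.png

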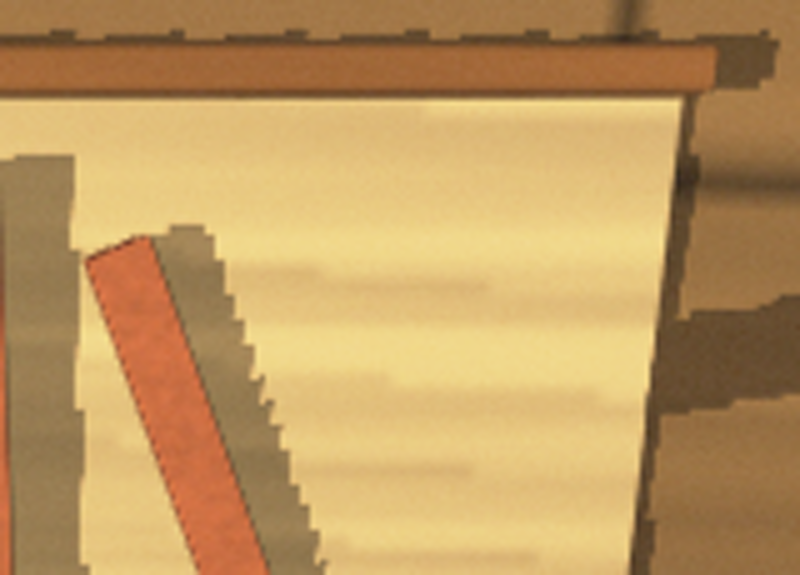

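View pics/w2d.png

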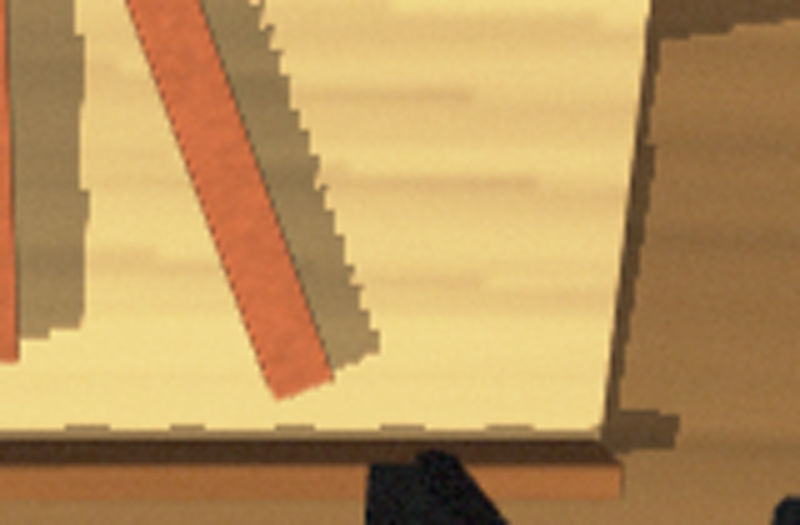

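```bash
python3 - <<'E'
from h import *
im=cv2.imread("pics/w2.png")
v=np.load("pics/w2.npy");c=cam("wrist",dict(position=v[:3],tool_rot=v[3:]))
O=dict(A=(135,70),B=(135,145),C=(320,70),D=(320,145))
def px(k,x,y): return O[k][0]+(x+.5)/5-.5,O[k][1]+(y+.5)/5-.5
P={n:onz(c,*px(*q),z) for n,q,z in [("sf",("A",128,97),.008),("sn",("B",215,440),.008),("of",("C",685,97),.008),("on",("D",603,437),.008),("Tf",("A",67,45),.032),("Tn",("B",179,506),.032)]}
for n in P: print(n,P[n])
n=np.linalg.norm
print("len",n(P["sf"]-P["of"]),n(P["sn"]-P["on"]),"wid",n(P["sf"]-P["sn"]),n(P["of"]-P["on"]),"stoptop",n(P["Tf"]-P["Tn"]))
ux=(P["sf"]+P["sn"]-P["of"]-P["on"])[:2];yaw=np.arctan2(ux[1],ux[0]);ux/=n(ux);uy=np.array([-ux[1],ux[0]])
print("board x yaw deg",np.degrees(yaw),"from top/stop line",np.degrees(np.arctan2(*(P["Tf"]-P["Tn"])[1::-1])), np.degrees(np.arctan2(*(P["sf"]-P["sn"])[1::-1])))
S=(P["sf"]+P["sn"])/2; S2=(P["of"]+P["on"])[:2]/2+ux*.33
print("stop point",S,S2,"top mid",(P["Tf"]+P["Tn"])/2)
S=S[:2]*.5+.5*S2
bf=lambda p:np.array([(p[:2]-S)@ux,(p[:2]-S)@uy])
for k in P: print(k,bf(P[k])*1e3)
# sticks
hsv=cv2.cvtColor(im,cv2.COLOR_BGR2HSV)
b,g,r=[im[...,i].astype(int) for i in range(3)]
m=((r>170)&(g<150)&(r-g>70)&(b<110)).astype(np.uint8)*255
m[:, :180]=0; m[:95]=0;m[225:]=0
m=cv2.morphologyEx(m,cv2.MORPH_OPEN,np.ones((3,3)))
cs=[x for x in cv2.findContours(m,cv2.RETR_EXTERNAL,cv2.CHAIN_APPROX_NONE)[0] if cv2.contourArea(x)>300]
for q in sorted(cs,key=lambda q:q[:,0,0].mean()):
    rc=cv2.minAreaRect(q);bx=cv2.boxPoints(rc)
    t=.016
    for _ in range(10):
        W=np.array([bf(onz(c,*p,.008+t)) for p in bx])
        e=[n(W[1]-W[0]),n(W[2]-W[1])]
        px1=onz(c,100,100,.02)
        t0=min(e)*(min(rc[1])+1)/min(rc[1]); t=t0
    i=0 if e[0]>e[1] else 1
    d=W[i+1]-W[i]; 
    print("stick centre",W.mean(0)*1e3,"t",t*1e3,"len",max(e)*1e3*(1+1/max(rc[1])),"ang",np.degrees(np.arctan2(d[1],d[0]))%180-90)
E
```

```text
sf [0.5852 0.2905 0.008 ]
sn [0.4141 0.2854 0.008 ]
of [ 0.5961 -0.0402  0.008 ]
on [ 0.4258 -0.0461  0.008 ]
Tf [0.5938 0.2912 0.032 ]
Tn [0.4065 0.2849 0.032 ]
len 0.33095713952677874 0.3317235495676721 wid 0.17118059016721623 0.1703911217328777 stoptop 0.18734639943831613
board x yaw deg 91.95630774187376 from top/stop line 1.954871842571924 1.7090516759213412
stop point [0.4997 0.288  0.008 ] [0.4997 0.2866] top mid [0.5002 0.2881 0.032 ]
sf [  0.3007 -85.5895]
sn [ 1.0394 85.5895]
of [-330.6562  -85.1956]
on [-330.6839   85.1956]
Tf [  0.7258 -94.1577]
Tn [ 0.7305 93.1887]
stick centre [-43.223    2.5293] t 12.904163411927023 len 130.4234205285512 ang -13.628366933020132
stick centre [-97.1088  -0.6853] t 15.654944487423016 len 129.89267852195744 ang -2.2039948931903695
stick centre [-170.9203   -5.0967] t 18.16015704662431 len 129.71513018863 ang 3.1142607951392165
stick centre [-227.0227    7.1073] t 15.36650079977307 len 129.99306483343958 ang 22.08900638996211
```

```bash
cat >> h.py <<'E'
STOP=np.array([.4997,.2873]);BY=np.radians(91.96)
ux=np.array([np.cos(BY),np.sin(BY)]);uy=np.array([-ux[1],ux[0]])
def b2w(x,y): return STOP+x*ux+y*uy
def bf(p): d=np.asarray(p)[:2]-STOP; return np.array([d@ux,d@uy])
def togo(p,psi):
    "psi: heading of -tool x in deg; tool y down"
    o=robot.get_obs();M=R.from_quat(o["tool_rot"]).as_matrix()
    a=np.radians(psi);x=-np.array([np.cos(a),np.sin(a),0]);y=np.array([0,0,-1.]);z=np.cross(x,y)
    T=np.array([x,y,z]).T
    s=M.T@(np.array(p)-o["position"]);r=R.from_matrix(M.T@T).as_rotvec()
    print("t",round(o["time"],3),"pos",o["position"],"bf mm",bf(o["position"])*1e3,"psi",np.degrees(np.arctan2(-M[1,0],-M[0,0])),"down",M[:,1],"ft",o["ft_force"])
    print("rows shift",s/.5,"turn",r/np.pi)
E
python3 -c "
from h import *
togo([.516,-.3077,.125],14)"
```

```text
t 2.55 pos [0.4914 0.1157 0.2365] bf mm [-171.2147   14.1691] psi 1.776905757557727 down [-0.0001 -0.0007 -1.    ] ft [ 0.2197 -1.2678  0.078 ]
rows shift [-0.0229  0.2236  0.8478] turn [-0.0002 -0.0679  0.    ]
```

```bash
python3 -m crank '[[-0.023,0.15,0.848,0,-0.068,0,1],[-0.023,0.15,0.848,0,-0.068,0,1],[-0.023,0.15,0.848,0,-0.068,0,1],[-0.023,0.15,0.848,0,-0.068,0,1],[-0.023,0.15,0.848,0,-0.068,0,1],[-0.023,0.15,0.848,0,-0.068,0,1],[-0.023,0.15,0.848,0,-0.068,0,1],[-0.023,0.22,0.848,0,-0.068,0,1],[-0.023,0.22,0.848,0,-0.068,0,1]]'
python3 -c "
from h import *
togo([.516,-.3077,.064],14)"
```

```text
time: 3.68
position: [0.5133, -0.3072, 0.1239]
tool_rot: [-0.087, 0.704, -0.7, 0.084]
ft_force: [-0.3, 0.2, 1.1]
grip_width: 0.0874
t 3.675 pos [ 0.5133 -0.3072  0.1239] bf mm [-594.5761    6.7726] psi 13.85891561906518 down [-0.0056  0.0047 -1.    ] ft [-0.342   0.2031  1.1371]
rows shift [-0.0056  0.1197  0.0031] turn [ 0.0019 -0.0008  0.0014]
```

```bash
python3 -m crank '[[-0.005,0.12,0.002,0,0,0,1],[-0.005,0.12,0.002,0,0,0,1],[-0.005,0.12,0.002,0,0,0,1],[-0.005,0.12,0.002,0,0,0,-1],[-0.005,0.12,0.002,0,0,0,-1],[-0.005,0.12,0.002,0,0,0,-1],[-0.005,0.12,0.002,0,0,0,-1],[-0.005,0.12,0.002,0,0,0,-1],[-0.005,0.12,0.002,0,0,0,-1]]' 35
python3 -c "
from h import *
togo([.516,-.3077,.064],14)
o=robot.get_obs();cv2.imwrite('pics/w3.png',vision.camera('wrist'))"
```

```text
time: 4.8
position: [0.5193, -0.3062, 0.0664]
tool_rot: [-0.087, 0.702, -0.702, 0.087]
ft_force: [0.2, 0.1, -0.3]
grip_width: 0.0348
t 4.8 pos [ 0.5193 -0.3062  0.0664] bf mm [-593.8719    0.6638] psi 14.136930980187273 down [-0.0002  0.0002 -1.    ] ft [ 0.1758  0.1445 -0.2847]
rows shift [0.0072 0.0048 0.0012] turn [0.0001 0.0008 0.    ]
```

View pics/w3.png

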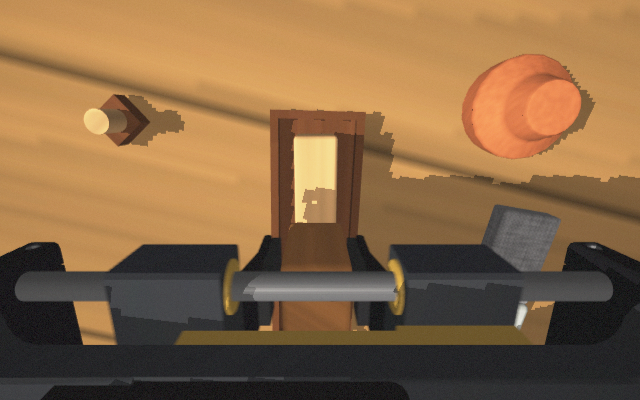

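```bash
python3 -m crank '[[0,0,0,0,0,0,-1],[0,0,0,0,0,0,-1],[0,0,0,0,0,0,-1]]' 35
python3 -c "
from h import *
togo([.516,-.3077,.064],14)"
```

```text
time: 5.22
position: [0.5194, -0.3062, 0.0664]
tool_rot: [-0.087, 0.702, -0.702, 0.087]
ft_force: [0.9, 0.0, -0.9]
grip_width: 0.0298
t 5.225 pos [ 0.5194 -0.3062  0.0664] bf mm [-593.8716    0.629 ] psi 14.139812534657269 down [-0.0002  0.0002 -1.    ] ft [ 0.9269  0.0199 -0.9376]
rows shift [0.0073 0.0047 0.0012] turn [0.0001 0.0008 0.    ]
```

```bash
python3 -m crank '[[0,-0.06,0,0,0,0,-1],[0,-0.12,0,0,0,0,-1],[0,-0.14,0,0,0,0,-1],[0,-0.14,0,0,0,0,-1]]'
python3 -c "
from h import *
w=b2w(-.283,-.0034);print(w)
togo([*w,.125],1.96)"
```

```text
time: 5.72
position: [0.5194, -0.3063, 0.1367]
tool_rot: [0.087, -0.702, 0.702, -0.087]
ft_force: [-0.3, 0.2, -2.0]
grip_width: 0.0297
[0.5128 0.0046]
t 5.725 pos [ 0.5194 -0.3063  0.1367] bf mm [-593.894     0.6075] psi 14.136441226394652 down [ 0.0004 -0.0003 -1.    ] ft [-0.3378  0.2267 -2.023 ]
rows shift [-0.139   0.0232 -0.6061] turn [-0.0001  0.0676 -0.0001]
```

```bash
python3 -m crank '[[-0.139,0,-0.606,0,0.068,0,-1],[-0.139,0,-0.606,0,0.068,0,-1],[-0.139,0,-0.606,0,0.068,0,-1],[-0.139,0,-0.606,0,0.068,0,-1],[-0.139,0,-0.606,0,0.068,0,-1],[-0.139,0.04,-0.606,0,0.068,0,-1],[-0.139,0.04,-0.606,0,0.068,0,-1],[-0.139,0.04,-0.606,0,0.068,0,-1]]'
python3 - <<'E'
from h import *
w=b2w(-.283,-.0034)
togo([*w,.0724],1.96)
o=robot.get_obs();np.save("pics/w4.npy",np.r_[o["position"],o["tool_rot"]])
cv2.imwrite('pics/w4.png',vision.camera('wrist'));cv2.imwrite('pics/s4.png',crop(vision.camera('scene'),260,110,220,150,3.6))
E
```

```text
time: 6.72
position: [0.5127, 0.004, 0.1161]
tool_rot: [-0.012, 0.707, -0.707, 0.011]
ft_force: [0.2, 0.1, -2.1]
grip_width: 0.0298
t 6.725 pos [0.5127 0.004  0.1161] bf mm [-283.61     -3.3438] psi 1.842048579721196 down [-0.001   0.0002 -1.    ] ft [ 0.2034  0.0512 -2.1262]
rows shift [-0.0002  0.0875 -0.0012] turn [ 0.0001 -0.0007  0.0003]
```

View pics/w4.png

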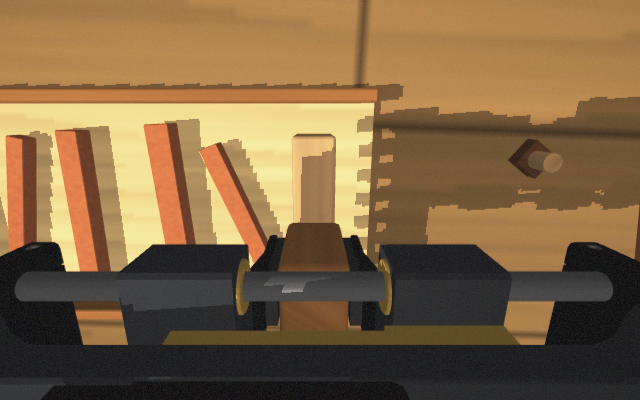

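View pics/s4.png

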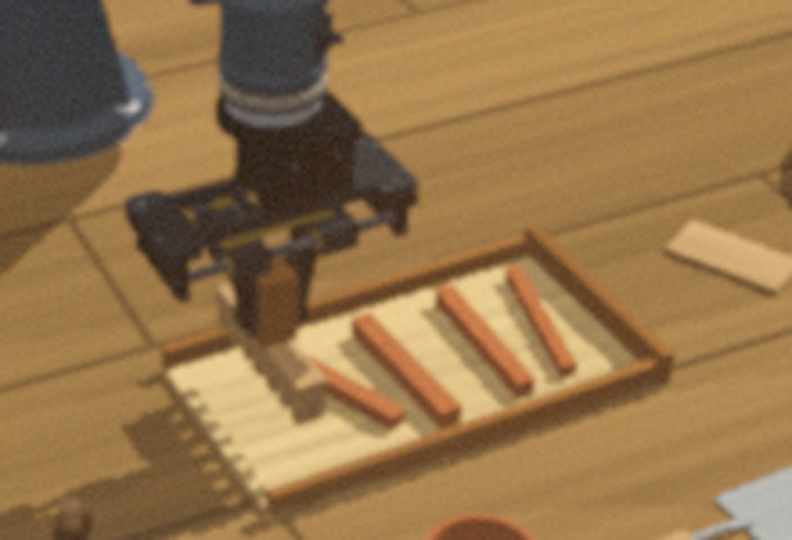

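```bash
python3 - <<'E'
from h import *
v=np.load("pics/w4.npy");c=cam("wrist",dict(position=v[:3],tool_rot=v[3:]))
for p in [(292,137),(335,137),(292,220),(337,220)]: print(bf(onz(c,*p,.0907))*1e3)
for p in [(270,250)]: print(bf(onz(c,*p,.02))*1e3)
E
```

```text
[-271.9853  -65.1273]
[-295.0551  -65.0989]
[-271.057   -18.1125]
[-297.0212  -18.0866]
[-247.0824   32.5272]
```

```bash
python3 -m crank '[[0,0.05,0,0,0,0,-1],[0,0.075,0,0,0,0,-1],[0,0.085,0,0,0,0,-1],[0,0.089,0,0,0,0,-1],[0,0.089,0,0,0,0,-1]]'
python3 - <<'E'
from h import *
togo([*b2w(-.235,-.0034),.0719],1.96)
o=robot.get_obs();np.save("pics/w5.npy",np.r_[o["position"],o["tool_rot"]])
cv2.imwrite('pics/w5.png',vision.camera('wrist'))
E
```

```text
time: 7.45
position: [0.5131, 0.0044, 0.0724]
tool_rot: [0.011, -0.707, 0.707, -0.012]
ft_force: [-0.6, 0.2, -0.6]
grip_width: 0.0301
t 7.45 pos [0.5131 0.0044 0.0724] bf mm [-283.1873   -3.7381] psi 1.8915641710277116 down [ 0.0007 -0.0001 -1.    ] ft [-0.6453  0.1825 -0.6273]
rows shift [ 0.0008  0.0009 -0.0964] turn [-0.0001 -0.0004 -0.0002]
```

View pics/w5.png

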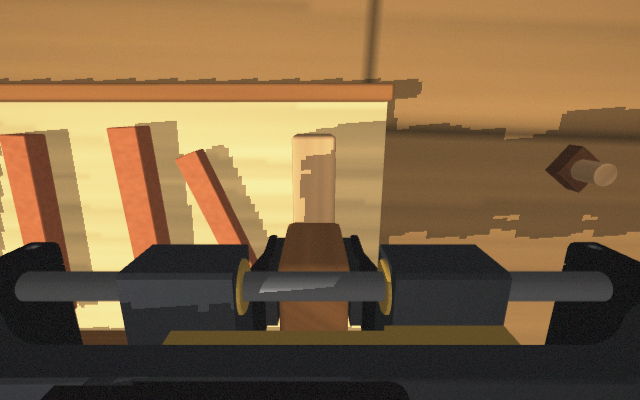

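```bash
python3 -m crank '[[0,0,-0.012,0,0,0,-1],[0,0,-0.024,0,0,0,-1],[0,0,-0.036,0,0,0,-1],[0,0,-0.046,0,0,0,-1],[0,0,-0.056,0,0,0,-1],[0,0,-0.066,0,0,0,-1],[0,0,-0.076,0,0,0,-1],[0,0,-0.086,0,0,0,-1],[0,0,-0.096,0,0,0,-1],[0,0,-0.106,0,0,0,-1]]'
python3 - <<'E'
from h import *
togo([*b2w(-.235,-.0034),.0719],1.96)
o=robot.get_obs();np.save("pics/w6.npy",np.r_[o["position"],o["tool_rot"]])
cv2.imwrite('pics/w6.png',vision.camera('wrist'))
E
```

```text
time: 8.75
position: [0.5111, 0.0578, 0.0721]
tool_rot: [0.012, -0.707, 0.707, -0.012]
ft_force: [-0.4, -0.3, -0.9]
grip_width: 0.0298
t 8.75 pos [0.5111 0.0578 0.0721] bf mm [-229.7611   -3.5121] psi 1.8986100528984453 down [ 0.0001 -0.0001 -1.    ] ft [-0.3879 -0.3345 -0.9224]
rows shift [0.0002 0.0003 0.0105] turn [-0.     -0.0003 -0.    ]
```

View pics/w6.png

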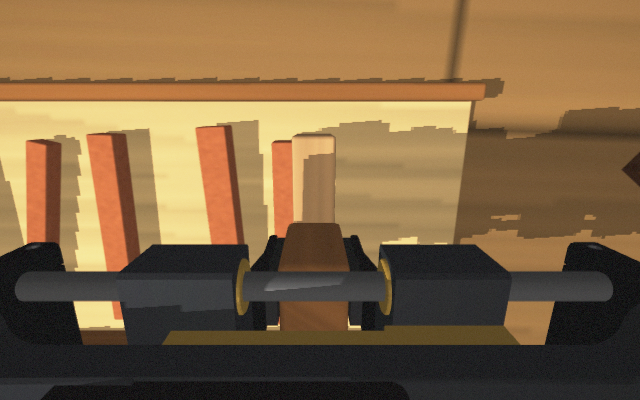

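```bash
python3 -m crank '[[0,0,-0.01,0,0,0,-1],[0,0,-0.02,0,0,0,-1],[0,0,-0.03,0,0,0,-1],[0,0,-0.04,0,0,0,-1],[0,0,-0.05,0,0,0,-1],[0,0,-0.06,0,0,0,-1],[0,0,-0.07,0,0,0,-1],[0,0,-0.08,0,0,0,-1],[0,0,-0.09,0,0,0,-1],[0,0,-0.1,0,0,0,-1]]'
python3 - <<'E'
from h import *
togo([*b2w(-.235,-.0034),.0719],1.96)
o=robot.get_obs();np.save("pics/w7.npy",np.r_[o["position"],o["tool_rot"]])
cv2.imwrite('pics/w7.png',vision.camera('wrist'))
E
```

```text
time: 10.05
position: [0.5094, 0.1078, 0.0721]
tool_rot: [0.012, -0.707, 0.707, -0.012]
ft_force: [-0.3, -0.6, -1.7]
grip_width: 0.0299
t 10.05 pos [0.5094 0.1078 0.0721] bf mm [-179.7344   -3.5321] psi 1.9011889968882203 down [ 0. -0. -1.] ft [-0.2918 -0.6161 -1.7383]
rows shift [0.0002 0.0003 0.1105] turn [-0.     -0.0003 -0.    ]
```

View pics/w7.png

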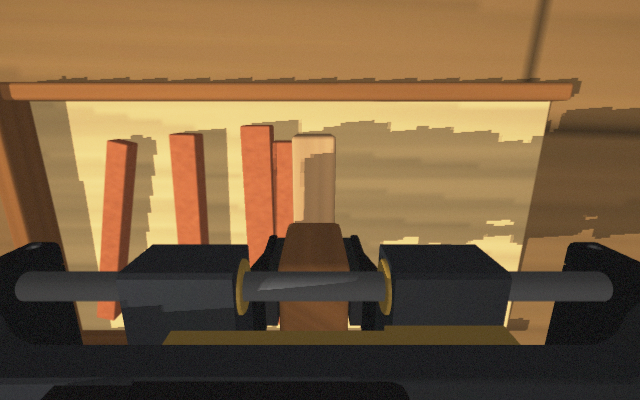

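```bash
python3 -m crank '[[0,0,-0.01,0,0,0,-1],[0,0,-0.02,0,0,0,-1],[0,0,-0.03,0,0,0,-1],[0,0,-0.04,0,0,0,-1],[0,0,-0.05,0,0,0,-1],[0,0,-0.06,0,0,0,-1],[0,0,-0.07,0,0,0,-1],[0,0,-0.08,0,0,0,-1],[0,0,-0.09,0,0,0,-1],[0,0,-0.1,0,0,0,-1]]'
python3 - <<'E'
from h import *
togo([*b2w(-.235,-.0034),.0719],1.96)
o=robot.get_obs();np.save("pics/w8.npy",np.r_[o["position"],o["tool_rot"]])
cv2.imwrite('pics/w8.png',vision.camera('wrist'))
E
```

```text
time: 11.35
position: [0.5077, 0.1577, 0.072]
tool_rot: [0.012, -0.707, 0.707, -0.012]
ft_force: [0.2, -1.3, -2.0]
grip_width: 0.0301
t 11.35 pos [0.5077 0.1577 0.072 ] bf mm [-129.7608   -3.5617] psi 1.9008592432686062 down [-0.0001 -0.     -1.    ] ft [ 0.2385 -1.3435 -2.0359]
rows shift [0.0001 0.0003 0.2105] turn [-0.     -0.0003  0.    ]
```

View pics/w8.png

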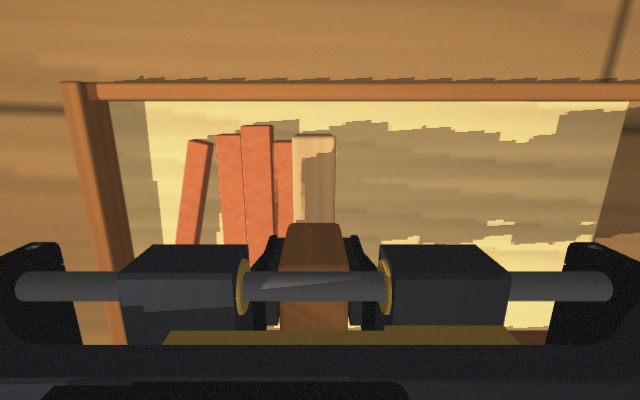

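```bash
python3 -m crank '[[0,0,-0.008,0,0,0,-1],[0,0,-0.016,0,0,0,-1],[0,0,-0.024,0,0,0,-1],[0,0,-0.032,0,0,0,-1],[0,0,-0.04,0,0,0,-1],[0,0,-0.048,0,0,0,-1],[0,0,-0.056,0,0,0,-1],[0,0,-0.064,0,0,0,-1],[0,0,-0.072,0,0,0,-1],[0,0,-0.08,0,0,0,-1]]'
python3 - <<'E'
from h import *
togo([*b2w(-.235,-.0034),.0719],1.96)
o=robot.get_obs();np.save("pics/w9.npy",np.r_[o["position"],o["tool_rot"]])
cv2.imwrite('pics/w9.png',vision.camera('wrist'))
E
```

```text
time: 12.65
position: [0.5064, 0.1977, 0.0721]
tool_rot: [0.012, -0.707, 0.707, -0.012]
ft_force: [-0.5, -0.8, -1.3]
grip_width: 0.0298
t 12.65 pos [0.5064 0.1977 0.0721] bf mm [-89.8077  -3.5856] psi 1.9017848971568954 down [-0.0001 -0.     -1.    ] ft [-0.4924 -0.7534 -1.2897]
rows shift [0.0001 0.0003 0.2904] turn [-0.     -0.0003  0.    ]
```

View pics/w9.png

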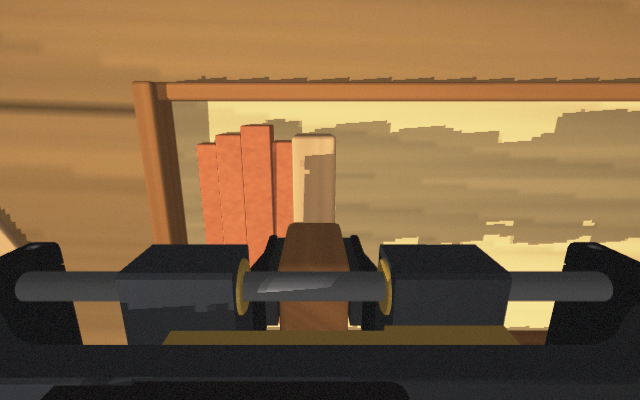

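```bash
python3 -m crank '[[0,0,-0.004,0,0,0,-1],[0,0,-0.008,0,0,0,-1],[0,0,-0.012,0,0,0,-1],[0,0,-0.016,0,0,0,-1],[0,0,-0.02,0,0,0,-1],[0,0,-0.022,0,0,0,-1],[0,0,-0.024,0,0,0,-1]]'
python3 -c "
from h import *
togo([*b2w(-.0731,-.0034),.0719],1.96)"
```

```text
time: 13.58
position: [0.506, 0.2095, 0.072]
tool_rot: [0.012, -0.707, 0.707, -0.012]
ft_force: [0.6, -1.7, -1.9]
grip_width: 0.0299
t 13.575 pos [0.506  0.2095 0.072 ] bf mm [-78.0156  -3.6422] psi 1.9012399781645635 down [-0. -0. -1.] ft [ 0.589  -1.655  -1.9021]
rows shift [ 0.0005  0.0003 -0.0098] turn [-0.     -0.0003  0.    ]
```

```bash
python3 -m crank '[[0,0,-0.001,0,0,0,-1],[0,0,-0.002,0,0,0,-1],[0,0,-0.003,0,0,0,-1],[0,0,-0.004,0,0,0,-1],[0,0,-0.005,0,0,0,-1],[0,0,-0.006,0,0,0,-1]]'
python3 -c "
from h import *
togo([*b2w(-.0731,-.0034),.0719],1.96)"
python3 -m crank '[[0,0,-0.001,0,0,0,-1],[0,0,-0.002,0,0,0,-1]]'
```

```text
time: 14.32
position: [0.5059, 0.2125, 0.072]
tool_rot: [-0.012, 0.707, -0.707, 0.012]
ft_force: [0.2, -0.8, -2.0]
grip_width: 0.0301
t 14.325 pos [0.5059 0.2125 0.072 ] bf mm [-75.0135  -3.6352] psi 1.9020274018955237 down [-0.  0. -1.] ft [ 0.1636 -0.8088 -1.9703]
rows shift [ 0.0005  0.0002 -0.0038] turn [ 0.     -0.0003  0.    ]
time: 14.58
position: [0.5059, 0.2135, 0.0721]
tool_rot: [-0.012, 0.707, -0.707, 0.012]
ft_force: [0.2, -1.1, -1.5]
grip_width: 0.0299
```

```bash
python3 -m crank '[[0,0,-0.0005,0,0,0,-1],[0,0,-0.001,0,0,0,-1]]' | grep -E "pos|force"
python3 -m crank '[[0,0,-0.0005,0,0,0,-1],[0,0,-0.001,0,0,0,-1]]'| grep -E "pos|force"
```

```text
position: [0.5058, 0.2139, 0.0721]
ft_force: [-0.1, -1.1, -1.8]
position: [0.5058, 0.2144, 0.072]
ft_force: [-0.1, -1.1, -1.1]
```

```bash
python3 - <<'E'
from h import *
togo([*b2w(-.0731,-.0034),.0719],1.96)
o=robot.get_obs();np.save("pics/w10.npy",np.r_[o["position"],o["tool_rot"]])
cv2.imwrite('pics/w10.png',vision.camera('wrist'))
E
```

```text
t 15.075 pos [0.5058 0.2144 0.072 ] bf mm [-73.0476  -3.6052] psi 1.8987130726131265 down [-0.0001  0.     -1.    ] ft [-0.1333 -1.1099 -1.1252]
rows shift [0.0004 0.0003 0.0001] turn [ 0.     -0.0003  0.    ]
```

View pics/w10.png

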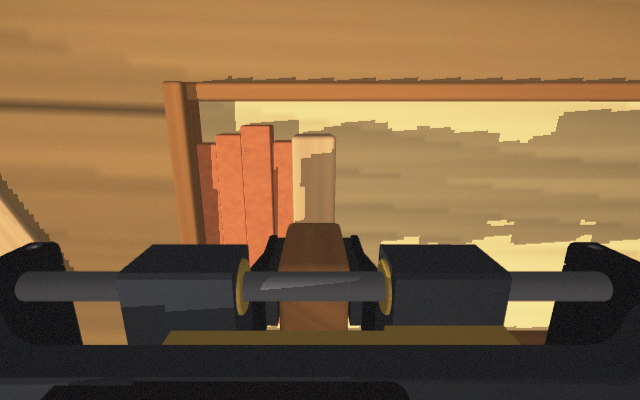

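```bash
python3 -m crank '[[0,0,-0.0005,0,0,0,-1],[0,0,-0.001,0,0,0,-1],[0,0,-0.001,0,0,0,-1]]' | grep -E "pos|force"
```

```text
position: [0.5058, 0.2147, 0.0721]
ft_force: [-0.4, -2.7, -0.7]
```

```bash
python3 -m crank '[[0,0,-0.0005,0,0,0,-1],[0,0,-0.001,0,0,0,-1],[0,0,-0.001,0,0,0,-1]]' | grep -E "pos|force"
```

```text
position: [0.5058, 0.2148, 0.0721]
ft_force: [0.5, -4.8, -0.9]
```

```bash
python3 -m crank '[[0,0,-0.0005,0,0,0,-1],[0,0,-0.001,0,0,0,-1],[0,0,-0.001,0,0,0,-1]]' | grep -E "pos|force"
```

```text
position: [0.5058, 0.2148, 0.0721]
ft_force: [0.4, -7.2, -0.7]
```

```bash
python3 -m crank '[[0,0,-0.0002,0,0,0,-1],[0,0,-0.0002,0,0,0,-1],[0,0,-0.0002,0,0,0,-1],[0,0,-0.0002,0,0,0,-1],[0,0,-0.0002,0,0,0,-1],[0,0,-0.0002,0,0,0,-1],[0,0,-0.0002,0,0,0,-1]]' | grep -E "time|pos|force"
python3 - <<'E'
from h import *
for i in range(3): togo([*b2w(-.0731,-.0034),.0719],1.96) if i==0 else print(robot.get_obs()["ft_force"])
o=robot.get_obs();np.save("pics/w11.npy",np.r_[o["position"],o["tool_rot"]])
im=vision.camera('wrist');cv2.imwrite('pics/w11.png',im);cv2.imwrite('pics/w11c.png',crop(im,155,70,200,185,3.2))
E
```

```text
time: 17.12
position: [0.5058, 0.2149, 0.0721]
ft_force: [0.9, -7.0, -1.2]
t 17.125 pos [0.5058 0.2149 0.0721] bf mm [-72.6025  -3.5949] psi 1.9414143209800498 down [-0.0004 -0.0019 -1.    ] ft [ 0.9402 -6.9689 -1.2139]
rows shift [0.0004 0.0004 0.001 ] turn [-0.0006 -0.0001  0.0001]
[ 0.9402 -6.9689 -1.2139]
[ 0.9402 -6.9689 -1.2139]
```

View pics/w11c.png

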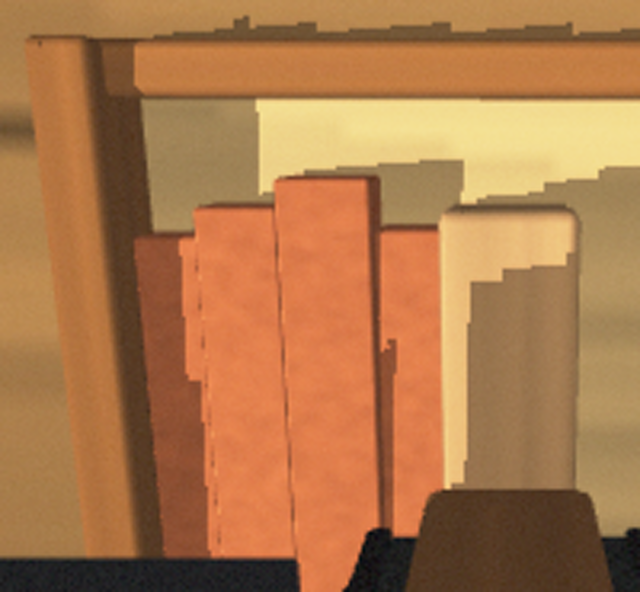

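```bash
python3 -m crank '[[0,0,0.002,0,0,0,-1],[0,0,0.004,0,0,0,-1],[0,0,0.008,0,0,0,-1],[0,0,0.018,0,0,0,-1],[0,0,0.04,0,0,0,-1],[0,0,0.06,0,0,0,-1],[0,-0.04,0.06,0,0,0,-1],[0,-0.1,0.06,0,0,0,-1],[0,-0.14,0.06,0,0,0,-1]]' | grep -E "time|pos|force"
python3 - <<'E'
from h import *
togo([*b2w(-.18,-.0034),.142],1.96)
o=robot.get_obs();np.save("pics/w12.npy",np.r_[o["position"],o["tool_rot"]])
im=vision.camera('wrist');cv2.imwrite('pics/w12.png',im)
E
```

```text
time: 18.3
position: [0.5071, 0.1853, 0.1432]
ft_force: [0.1, 0.2, -1.9]
t 18.3 pos [0.5071 0.1853 0.1432] bf mm [-102.1941   -3.9413] psi 1.8474607816803421 down [ 0.001   0.0002 -1.    ] ft [ 0.1271  0.2178 -1.9346]
rows shift [0.0008 0.0023 0.1556] turn [ 0.0001 -0.0006 -0.0003]
```

View pics/w12.png

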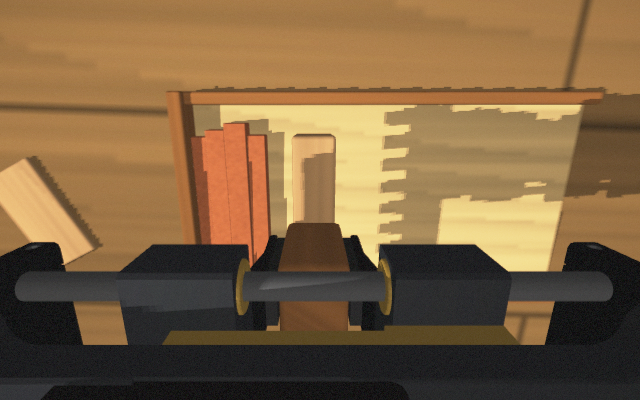

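```bash
python3 -c "
from h import *
togo([.5184,-.3065,.1365],14.1)"
```

```text
t 18.35 pos [0.5085 0.1856 0.1454] bf mm [-101.8959   -5.3222] psi 1.8652632627265664 down [ 0.0052  0.0008 -1.    ] ft [ 0.9137  0.2583 -0.7869]
rows shift [0.0123 0.017  0.9844] turn [ 0.     -0.068  -0.0017]
```

```bash
python3 -m crank '[[0.01,0,0.984,0,-0.068,0,-1],[0.01,0,0.984,0,-0.068,0,-1],[0.01,0,0.984,0,-0.068,0,-1],[0.01,0,0.984,0,-0.068,0,-1],[0.01,0,0.984,0,-0.068,0,-1],[0.01,0,0.984,0,-0.068,0,-1],[0.01,0,0.984,0,-0.068,0,-1],[0.01,0,0.984,0,-0.068,0,-1],[0.01,0,0.984,0,-0.068,0,-1],[0.01,0,0.984,0,-0.068,0,-1]]' | grep -E "time|pos|force"
python3 - <<'E'
from h import *
togo([.5184,-.3065,.09],14.1)
o=robot.get_obs();np.save("pics/w13.npy",np.r_[o["position"],o["tool_rot"]])
im=vision.camera('wrist');cv2.imwrite('pics/w13.png',im)
E
```

```text
time: 19.6
position: [0.5168, -0.3056, 0.1411]
ft_force: [-0.8, 0.2, -2.7]
t 19.6 pos [ 0.5168 -0.3056  0.1411] bf mm [-593.1461    3.1564] psi 14.050962286432949 down [-0.0018  0.0022 -1.    ] ft [-0.8125  0.2411 -2.7336]
rows shift [-0.0027  0.1022  0.0028] turn [ 0.0008 -0.0003  0.0004]
```

View pics/w13.png

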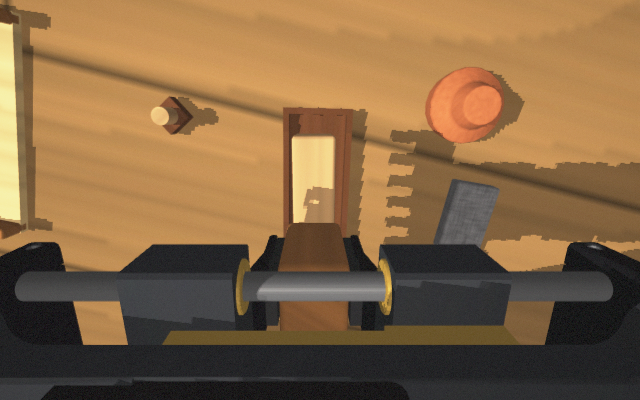

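```bash
python3 -m crank '[[-0.001,0.08,0.003,0,0,0,-1],[-0.001,0.1,0.003,0,0,0,-1],[-0.001,0.12,0.003,0,0,0,-1],[-0.001,0.13,0.003,0,0,0,-1],[-0.001,0.14,0.003,0,0,0,-1],[-0.001,0.142,0.003,0,0,0,-1],[-0.001,0.142,0.003,0,0,0,-1]]' | grep -E "time|pos|force"
python3 - <<'E'
from h import *
togo([.5184,-.3065,.0665],14.1)
o=robot.get_obs();np.save("pics/w14.npy",np.r_[o["position"],o["tool_rot"]])
im=vision.camera('wrist');cv2.imwrite('pics/w14.png',im)
E
```

```text
time: 20.52
position: [0.5191, -0.3074, 0.0714]
ft_force: [0.2, 0.5, -1.7]
t 20.525 pos [ 0.5191 -0.3074  0.0714] bf mm [-595.0121    0.9729] psi 14.133068947413145 down [ 0.0004 -0.0004 -1.    ] ft [ 0.1563  0.4779 -1.7274]
rows shift [ 0.0009  0.0097 -0.0021] turn [-0.0001  0.0002 -0.0001]
```

View pics/w14.png

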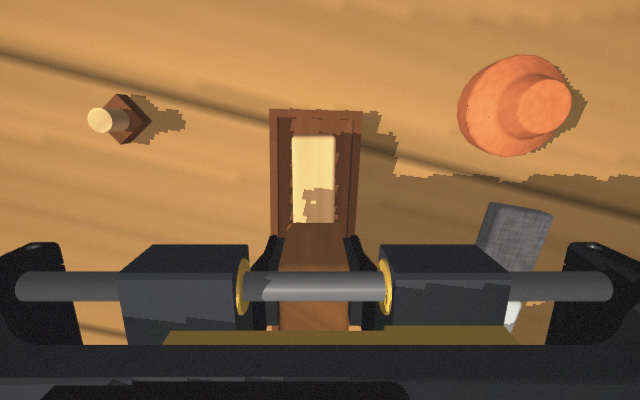

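```bash
python3 -m crank '[[0.001,0.003,0,0,0,0,-1],[0.002,0.006,0,0,0,0,-1],[0.002,0.008,0,0,0,0,-1],[0.002,0.009,0,0,0,0,-1],[0.002,0.009,0,0,0,0,-1]]' | grep -E "time|pos|force"
```

```text
time: 21.2
position: [0.518, -0.3074, 0.0665]
ft_force: [-0.2, 0.8, -1.7]
```

```bash
python3 -m crank '[[0,0.001,0,0,0,0,-1],[0,0.001,0,0,0,0,-1]]' | grep -E "time|pos|force"
```

```text
time: 21.45
position: [0.5181, -0.3075, 0.0664]
ft_force: [0.0, 0.2, 0.4]
```

```bash
python3 -m crank '[[0,0,0,0,0,0,-0.2],[0,0,0,0,0,0,0.3],[0,0,0,0,0,0,1],[0,0,0,0,0,0,1],[0,0,0,0,0,0,1],[0,0,0,0,0,0,1],[0,0,0,0,0,0,1]]' | grep -E "time|pos|force|width"
python3 - <<'E'
from h import *
im=vision.camera('wrist');cv2.imwrite('pics/w15.png',im)
E
```

```text
time: 22.32
position: [0.518, -0.3074, 0.066]
ft_force: [0.1, 0.2, -0.3]
grip_width: 0.0841
```

View pics/w15.png

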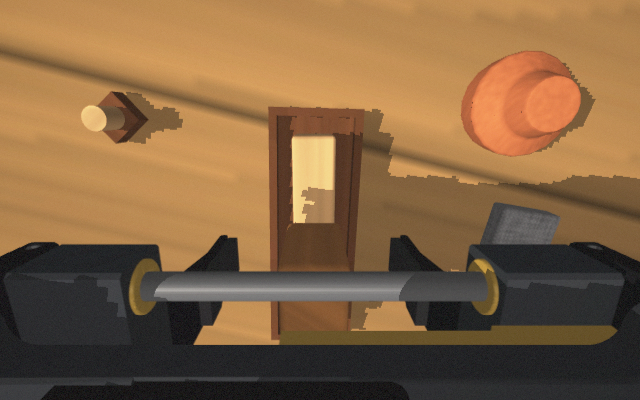

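Released; the rake stands in the rest. I'll rise straight up and check it, then re-check the sticks.

```bash
python3 -m crank '[[0,-0.06,0,0,0,0,1],[0,-0.16,0,0,0,0,1],[0,-0.28,0,0,0,0,1],[0,-0.34,0,0,0,0,1],[0,-0.34,0,0,0,0,1],[0,-0.34,0,0,0,0,1]]' | grep -E "time|pos|force|width"
python3 - <<'E'
from h import *
togo([.4913,.1161,.2365],1.96)
o=robot.get_obs();np.save("pics/w16.npy",np.r_[o["position"],o["tool_rot"]])
im=vision.camera('wrist');cv2.imwrite('pics/w16.png',im);cv2.imwrite("pics/w16c.png",crop(im,270,85,100,160,3.7))
E
```

```text
time: 23.12
position: [0.5172, -0.3068, 0.2348]
ft_force: [-0.3, 0.0, -1.2]
grip_width: 0.0871
t 23.125 pos [ 0.5172 -0.3068  0.2348] bf mm [-594.3073    2.8571] psi 14.141537253229366 down [-0.0019  0.0017 -1.    ] ft [-0.3296  0.0478 -1.1686]
rows shift [-0.1564 -0.0019 -0.8327] turn [0.0006 0.0677 0.0005]
```

View pics/w16c.png

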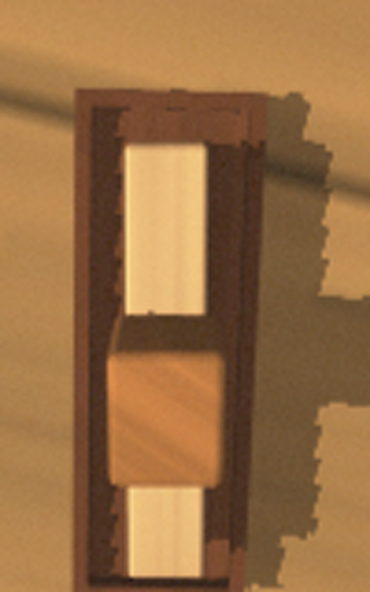

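Crop shows the rake upright in the tray as at the start, tilt-free, bar (126–206,143)–(128–204,577). Now back over the board to measure the sticks.

```bash
python3 -m crank '[[-0.156,0,-0.83,0,0.068,0,1],[-0.156,0,-0.83,0,0.068,0,1],[-0.156,0,-0.83,0,0.068,0,1],[-0.156,0,-0.83,0,0.068,0,1],[-0.156,0,-0.83,0,0.068,0,1],[-0.156,0,-0.83,0,0.068,0,1],[-0.156,0,-0.83,0,0.068,0,1],[-0.156,0,-0.83,0,0.068,0,1],[-0.156,0,-0.83,0,0.068,0,1],[-0.156,0,-0.83,0,0.068,0,1]]' | grep -E "time|pos"
python3 - <<'E'
from h import *
v=np.load("pics/w16.npy");c=cam("wrist",dict(position=v[:3],tool_rot=v[3:]))
Q=lambda p:(270+(p[0]+.5)/3.7-.5,85+(p[1]+.5)/3.7-.5)
for n,ps,z in [("handle",[(110,353),(222,350),(221,485),(110,487)],.097),("bar",[(126,143),(206,143),(204,577),(128,577)],.041)]:
    P=np.array([onz(c,*Q(p),z) for p in ps]);print(n,P.mean(0),"rest dist mm",np.hypot(*(P.mean(0)[:2]-[.5123,-.3085]))*1e3)
o=robot.get_obs();np.save("pics/w17.npy",np.r_[o["position"],o["tool_rot"]])
im=vision.camera('wrist');cv2.imwrite('pics/w17.png',im);cv2.imwrite("pics/w17c.png",crop(im,130,65,160,120,5));cv2.imwrite("pics/w17d.png",crop(im,130,140,160,110,5))
t=vision.camera('top');cv2.imwrite("pics/t17.png",t)
E
```

```text
time: 24.42
position: [0.4922, 0.1128, 0.2354]
handle [ 0.515  -0.3077  0.097 ] rest dist mm 2.7954242026217515
bar [ 0.5149 -0.3078  0.041 ] rest dist mm 2.714399264441557
```

View pics/w17c.png

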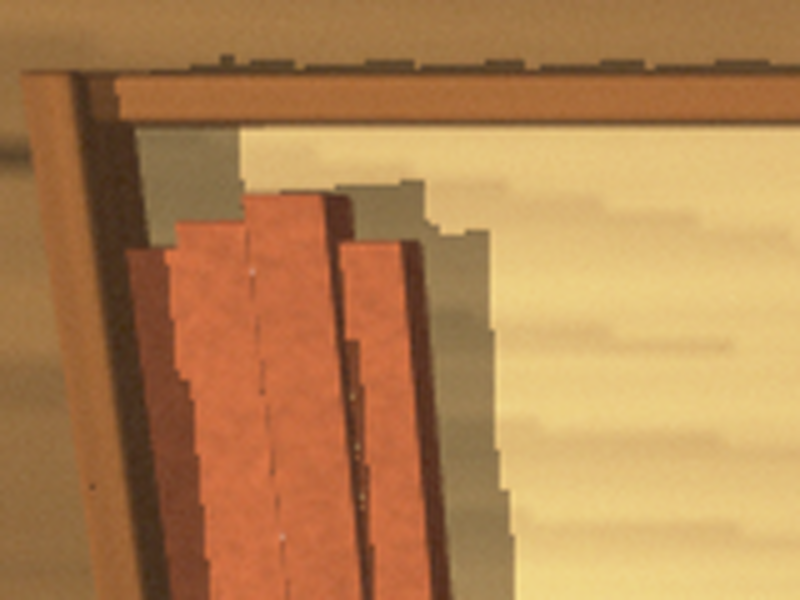

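View pics/w17d.png

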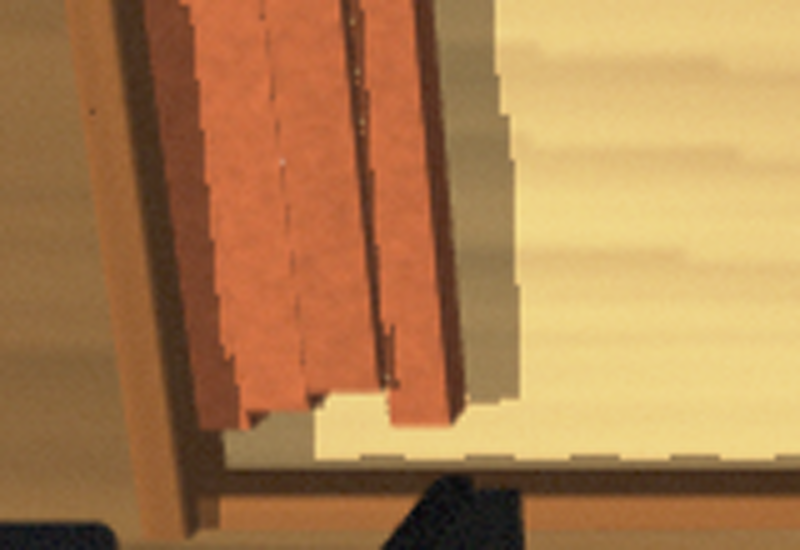

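View pics/t17.png

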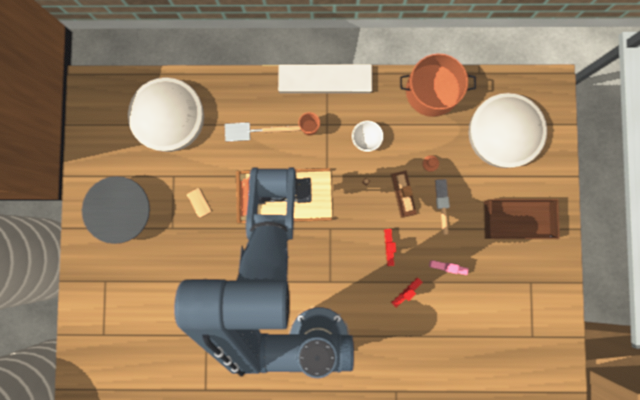

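```bash
python3 - <<'E'
from h import *
v=np.load("pics/w17.npy");c=cam("wrist",dict(position=v[:3],tool_rot=v[3:]))
q=lambda x,y,y0:(130+(x+.5)/5-.5,y0+(y+.5)/5-.5)
def f(n,ps,z):
    P=np.array([bf(onz(c,*p,z)) for p in ps]);d=(P[0]+P[1]-P[2]-P[3]);print(n,P.mean(0)*1e3,"ang rad",np.arctan2(d[0],-d[1]))
f("d",[q(340,243,65),q(405,243,65),q(450,425,140),q(390,425,140)],.0234)
f("c",[q(245,195,65),q(323,195,65),q(380,390,140),q(306,395,140)],.0262)
for n,x,y,y0,z in [("stop top far",79,72,65,.032),("stop top near",186,537,140,.032),("floor far",137,126,65,.008)]: print(n,bf(onz(c,*q(x,y,y0),z))*1e3)
o=robot.get_obs();print(o["time"],o["joint_velocities"],o["grip_width"])
E
```

```text
d [-54.4977   4.0623] ang rad -0.007771007119400257
c [-37.659   -5.5103] ang rad -0.003734762893091845
stop top far [ -0.4304 -94.4161]
stop top near [ 1.6141 93.5747]
floor far [  0.141  -85.4008]
24.525 [ 0.0036 -0.0021 -0.003   0.0003  0.0002  0.0021] 0.08712073922608973
```

```bash
python3 -c "
from rig import robot
print(robot.hand_in())"
```

```text
the job is handed in; nothing more can be done
None
```

I combed the four sticks with the wooden rake into parallel rows tight against the stop and pressed them. The rake is back in its rest, released, and I handed the job in at about 24.5 s of the 67 s allowed. The hand-in gives no verdict.

- **Combing:** I lowered the rake behind the farthest stick, with its tips about 3 mm above the floor, and combed towards the stop. The measured wrist force was at most about 2 N until the sticks met the stop.
- **Pressing:** I then raised the force to about 7 N and held it for roughly 0.9 s. The last two readings were 7.2 and 7.0 N.
- **Sticks at the end:** stick_d, the farthest row, has its centre 54.5 mm from the stop (limit 58 mm). It is 0.008 rad off square (limit 0.06). I measured only stick_c (37.7 mm, 0.004 rad) and stick_d. In the picture, stick_a and stick_b also lie flat and tight against the stop.
- **Rake at the end:** it stands in the rest with its middle about 3 mm from the rest's centre (limit 20 mm). The handle and bar centres agree, so it is upright.
- **Rest of the scene:** the gripper is open and clear of everything. The bystanders look unmoved in the top view, though I did not measure them.
- **What disagreed:** the rake reached the stop about 0.5 mm beyond the stop distance I had worked out from the sticks' measured thickness. The scene camera placed the rake handle about 8 mm from the top camera's estimate, so I used the wrist camera for every move.

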